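Swing the drain cover over the balcony grating

ROBOT

A 6-joint arm with a two-finger parallel gripper is mounted at the origin on the work surface. World frame = base frame: x ahead of the robot, y to its left, z up, the work surface at z = 0. Lengths are in mm, angles in rad, forces in N, time in s.
With the tool pointing down it reaches from about 350 to 875 mm from the base axis. Payload 15.5 kg.
Tool frame: the origin (TCP) lies at the very end of the fingers, on their centre line; the grasp point (between the pads) lies 19 mm behind it; z points along the fingers, y is the line along which they close (so a half turn about z gives the same grasp; the last joint's range is limited). The gripper opens to 85 mm and grips with 20 to 120 N. Pads are 22 mm wide; open, the fingers measure 114 mm over their backs; the gripper's body (76 mm by 85 mm) begins 54 mm behind the grasp point. The pads swing forward as they close: fully open they stand 13 mm farther back than shut.
Start: joints at [1.242, 0.494, 1.345, -0, 1.302, -0.096], TCP at [144.184, 608.143, 231.277] pointing down, gripper open.
Joint ranges: [-2.91, 2.91], [-0.82, 2.16], [0.22, 2.67], [-1.22, 4.37], [0.12, 2.79], [-3.08, 3.08]. Speed limits (rad/s): [1.89, 1.89, 2.57, 3.01, 3.01, 3.01].

INTERFACE

Orientations are given as a unit quaternion [x, y, z, w].
In Python, from plant import arm gives the robot as it stands. Calls block until the motion is done:
- arm.move_ptp(position, orientation): joint-space move of the TCP to a pose.
- arm.move_linear(position, speed=150, rot=None, f_stop=None): straight line of the TCP; rot=None keeps the orientation; speed is the mean speed in mm/s. With f_stop (N) it stops when the force on the tool has changed by that much, and returns True; else False.
- arm.goto_joints(angles): joint-space move.
- arm.command_gripper(opening, squeeze=None): finger opening in mm; squeeze is the grip in N (None keeps the last); returns when the fingers have stopped.
- arm.pause(seconds).
- arm.solve_ik(position, orientation): joint angles nearest the present ones, or None.
- arm.read_state(): the state.
- arm.read_camera(name): name is "scene" or "side" or "wrist"; returns a dict with "frame" (420x560x3 uint8, red, green, blue), "range_z" (420x560 float32, mm along the optical axis (not along the pixel's ray), 0 where there is no reading), "K" (3x3 intrinsics, pixels), "k1" (the pictures are not rectified: a ray, as slopes to the right and down, at radius r is drawn at 1 + k1 r^2 times it, then the intrinsics apply), "rvec" (rotation vector, rad) and "tvec" (3), from world to camera coordinates, as OpenCV has them; the wrist camera has in their place "T_tool_cam" (4x4, takes a point from camera to tool coordinates, whose origin is the TCP and whose axes are the flange's). Camera axes: x right, y down, z forward; pixel columns grow to the right and rows downward; lengths in mm; the calibration is good to about 2 mm. A picture is of the moment at which its call begins: read the wrist's pose just before it.
A pose or a line that the arm cannot do raises arm.Unreachable and nothing moves.
- arm.job_done(): hands the job in; it is judged then, once.
The state is a dict: "time_s": time; "joint_pos": joint angles; "qd": joint speeds; "effort": joint torques, N m; "tool_pos": TCP position; "ee_rot": TCP orientation; "wrist_force": force on the tool from outside, world axes, zero at the start; "torque": the same for the moment, N m; "width": finger opening in mm; "grasp_force": force on a finger pad.
Only numpy, scipy, OpenCV 4.12 (cv2) and the standard library are available. Lean on these libraries where they do the work, as an engineer would, in place of code of your own. Each camera call takes 0.05 s, during which the arm holds its last target. There are 200 camera calls.

TASK

Swing the flat metal drain cover round its pivot pin until its round end completely covers the round barred drain grating, not the blank plug with the single slot on the other side of the pin. Leave the cover lying flat, and do not disturb the bleach bottle or the glass jar standing nearby.

Things in the scene. Friction and masses are not known exactly. Their poses are not given: they have to be found in the camera images.
- cover: Flat metal paddle, 14 mm thick, 0.35 kg, lying on the bench (z=0), held only by friction (1-5 N), can turn either way. Its eye (44 mm square) sits loosely on a fixed pin with a 22 mm head, top 25 mm up. Origin: pin-hole centre, underside. x axis: along its 36 mm wide arm to the centre of the 100 mm round end, 130 mm away. Starts pointing roughly at the robot; nothing stands on the robot's side.
- drain: Round grating set flush in the bench, fixed, 56 mm across: metal rim, dark openings between five straight bars. Origin at its centre, bench height. It lies 130 mm from the pin, to its left or right, about a quarter turn from the cover's starting heading. Opposite, equally far from the pin, is a blank plug of the same size with one dark slot: not to be covered.
- bleach: Yellow bleach bottle with a red cap, standing upright, loose, 76 mm diameter, 200 mm tall, beyond and to one side of the pin. Origin at the centre of its underside. To be left alone.
- jar: Empty clear glass jar, open at the top, standing upright, loose, about 80 mm diameter, 110 mm tall, beyond the pin on the other side. Origin at the centre of its underside. To be left alone.
There are look-alikes about, which are no part of the job. What is shaped like the cover but blue, brown or turquoise is not meant.

How it is judged:
By the outcome, as a careful person would: the job done as asked, in the order asked, and still so for the second after the job is handed in, with the robot touching nothing.
It also fails if it takes over 38 s, if anything falls off the work surface, if the arm or the gripper's body presses on something with over 40 N, if the wrist force passes 120 N, or if a joint passes its speed limit or range.

## Working session

There is one attempt and no reset: what is moved stays moved. The work goes in short steps, each a Python script; the robot and the scene stay as the last script left them, time stands still between calls to the robot, and variables do not carry over. Pictures are saved under pics/ and viewed, at most 10 in all, crops included, and the job is handed in when it is done.

```bash
mkdir -p pics; ls
cat > h.py <<'E'
import numpy as np, cv2
from plant import arm
from scipy.spatial.transform import Rotation as R
def snap(name,fn=None):
    s=arm.read_state(); c=arm.read_camera(name)
    if "rvec" in c and c["rvec"] is not None:
        Rc=cv2.Rodrigues(np.array(c["rvec"],float))[0]; c["R"]=Rc.T; c["o"]=-Rc.T@np.array(c["tvec"],float).ravel()
    else:
        T=np.array(c["T_tool_cam"]); Rt=R.from_quat(s["ee_rot"]).as_matrix()
        c["R"]=Rt@T[:3,:3]; c["o"]=Rt@T[:3,3]+np.array(s["tool_pos"])
    if fn: cv2.imwrite("pics/"+fn,c["frame"][:,:,::-1])
    return c
def rays(c,uv):
    uv=np.atleast_2d(np.array(uv,float)); K=np.array(c["K"])
    d=(uv-K[:2,2])/[K[0,0],K[1,1]]; p=d.copy()
    for _ in range(20): p=d/(1+c["k1"]*(p**2).sum(1,keepdims=True))
    return np.c_[p,np.ones(len(p))]
def onplane(c,uv,z):
    d=rays(c,uv)@c["R"].T; return c["o"]+d*((z-c["o"][2])/d[:,2:3])
def pts(c):
    h,w=c["range_z"].shape; v,u=np.mgrid[:h,:w]
    P=rays(c,np.c_[u.ravel(),v.ravel()])*c["range_z"].reshape(-1,1)
    return (P@c["R"].T+c["o"]).reshape(h,w,3)
E
python3 - <<'E'
from h import *
a=snap("scene","s1.png"); b=snap("side","d1.png")
print(a["o"],b["o"],arm.read_state()["ee_rot"])
E
```

```text
pics
[1157.78808351  192.79101364  580.71214349] [ 235.55963695 -756.40421471  720.89835201] [ 1.16135413e-01  9.93233238e-01 -5.34188058e-04 -1.23541946e-04]
```

View pics/s1.png

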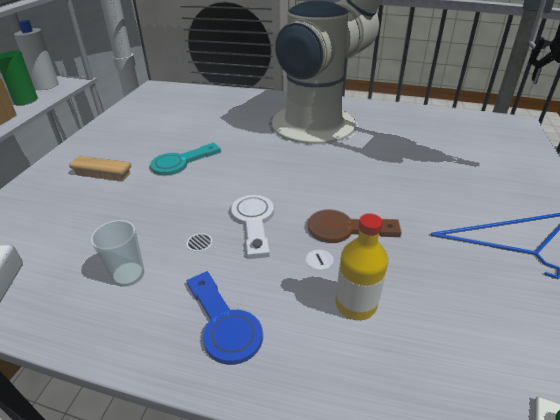

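View pics/d1.png

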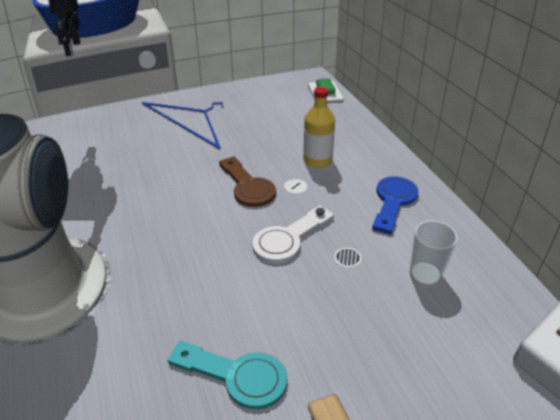

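The scene camera looks back at the robot. The cover's round end is at (252,209) and its pin at (257,243). The barred drain is at (199,242), on the robot's right (−y). The slotted plug is at (319,260), the jar at (118,255) and the bottle at (360,270). In the side view the cover disc is at (277,243), the pin at (320,212), the drain at (347,257), the plug at (296,186), the jar at (433,252) and the bottle at (319,130).

Run:
```python
from h import *
for n,px in (("scene",dict(disc=(252,209,14),pin=(257,243,25),drain=(199,242,0),plug=(319,260,0),jarb=(127,272,0),bot=(359,310,0))),
             ("side",dict(disc=(277,242,14),pin=(320,212,25),drain=(347,257,0),plug=(296,186,0),jarb=(426,272,0),bot=(319,160,0)))):
    c=snap(n)
    for k,(u,v,z) in px.items(): print(n,k,onplane(c,(u,v),z)[0].round(1))
    P=pts(c)
    hsv=cv2.cvtColor(c["frame"],cv2.COLOR_RGB2HSV)
    m=(c["range_z"]>0)&(P[:,:,2]>8)&(P[:,:,2]<19)&(hsv[:,:,1]<40)&(P[:,:,0]>350)&(P[:,:,0]<800)&(abs(P[:,:,1])<400)
    k,l,st,ce=cv2.connectedComponentsWithStats(m.astype(np.uint8))
    for i in range(1,k):
        if st[i,4]>100:
            q=np.argwhere(l==i)[:,::-1]; X=onplane(c,q,14)[:,:2]; w,V=np.linalg.eigh(np.cov(X.T))
            print(n,"blob",st[i],X.mean(0).round(1),np.degrees(np.arctan2(V[1,1],V[0,1])).round(1))
```

```text
scene disc [490.6 -51.3  14. ]
scene pin [607.2  -2.9  25. ]
scene drain [ 609.8 -134.1    0. ]
scene plug [600.1 125.5   0. ]
scene jarb [ 726.6 -240.6    0. ]
scene bot [705.4 217.1   0. ]
scene blob [ 231  195   43   62 1532] [523.7 -36.4] -157.7
scene blob [112 266  32  19 125] [ 750.7 -215.5] 138.4
side disc [485.  -57.8  14. ]
side pin [600.7 -13.2  25. ]
side drain [ 607.8 -136.     0. ]
side plug [599.2 122.2   0. ]
side jarb [ 737.3 -231.3    0. ]
side bot [695.7 204.    0. ]
side blob [ 252  205   83   56 1893] [510.5 -47.8] -157.2
side blob [409 269  33  15 117] [ 713.6 -255.6] 138.0
```

```bash
cat >> h.py <<'E'
def Q(phi):
    c,s=np.cos(phi),np.sin(phi)
    return R.from_matrix(np.array([[c,s,0],[s,-c,0],[0,0,-1]])).as_quat()
E
python3 - <<'E'
from h import *
arm.move_ptp([550,-40,290],Q(np.radians(60)))
c=snap("wrist","w1.png")
print(arm.read_state()["time_s"],c["o"],[ (u,v,onplane(c,(u,v),0)[0].round(0)[:2]) for u in(0,560) for v in (0,420)])
K=np.array(c["K"])
for n,p in dict(pin=(604,-7,25),disc=(484,-56,14),drain=(609,-135,0)).items():
    q=(np.array(p)-c["o"])@c["R"]; d=q[:2]/q[2]; d=d*(1+c["k1"]*(d@d)); print(n,d*K[[0,1],[0,1]]+K[:2,2])
E
```

```text
2.9583 [586.73519256  27.27502449 433.47128599] [(0, 0, array([372., 278.])), (0, 420, array([ -51., -168.])), (560, 0, array([908., -31.])), (560, 420, array([ 734., -620.]))]
pin [309.6850167  123.18029014]
disc [243.89633108 206.46646999]
drain [358.54372475 207.91305621]
```

View pics/w1.png

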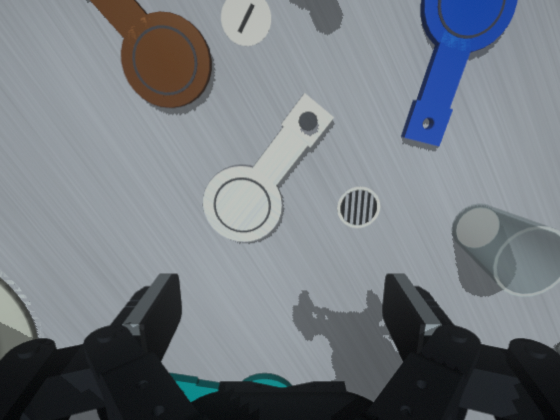

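The wrist view shows the pin at (308,121), the disc at (242,204) and the drain at (358,207). All three are within 2 px of the predictions, so I'll straddle the arm and swing it.

Run:
```python
from h import *
for n in ("move",):
    pin=np.array([603.5,-7]); r=54
    th0,th1=np.radians([-157.7,-87.8]); 
    P=lambda t,z: [*(pin+r*np.array([np.cos(t),np.sin(t)])),z]
    arm.command_gripper(62)
    arm.move_ptp(P(th0,110),Q(th0+np.pi))
    arm.move_linear(P(th0,14),speed=80,f_stop=8)
    arm.command_gripper(44)
    hit=arm.move_linear(P(th0,-6),speed=15,f_stop=5)
    s=arm.read_state(); z=s["tool_pos"][2]; print(hit,z,s["width"],s["wrist_force"],s["time_s"])
    c=snap("wrist","w2.png")
```

```text
True -2.05363385720677 43.883548079663996 [-0.94220687 -0.749819    9.16651239] 6.7333
```

View pics/w2.png

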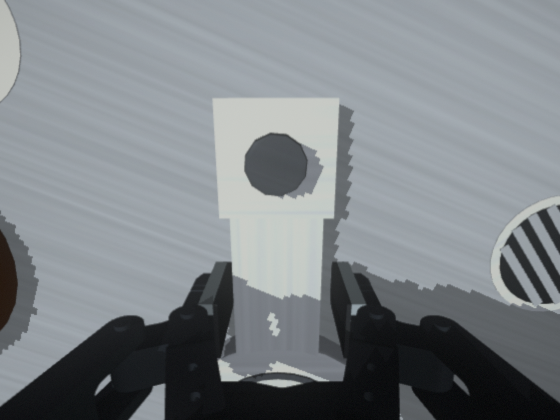

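The fingers straddle the arm, with the pin at (275,165) and the drain to the right, and the tips are on the bench. I'll lift a little and swing.

Run:
```python
from h import *
pin=np.array([603.5,-7]); r=54; z=0.3
P=lambda t,z: [*(pin+r*np.array([np.cos(t),np.sin(t)])),z]
arm.move_linear(P(np.radians(-157.7),z),speed=15)
F=[]
for d in np.linspace(-157.7,-83.8,13)[1:]:
    t=np.radians(d); h=arm.move_linear(P(t,z),speed=40,rot=Q(t+np.pi),f_stop=40)
    F.append(np.abs(arm.read_state()["wrist_force"]).max().round(1))
    if h: print("stop",d); break
print(F,arm.read_state()["time_s"])
c=snap("scene","s2.png"); hsv=cv2.cvtColor(c["frame"],cv2.COLOR_RGB2HSV)
snap("side","d2.png")
```

```text
[np.float64(1.0), np.float64(1.1), np.float64(0.8), np.float64(1.1), np.float64(1.3), np.float64(0.3), np.float64(0.9), np.float64(1.4), np.float64(0.8), np.float64(0.7), np.float64(0.9), np.float64(0.5)] 10.6167
```

View pics/s2.png

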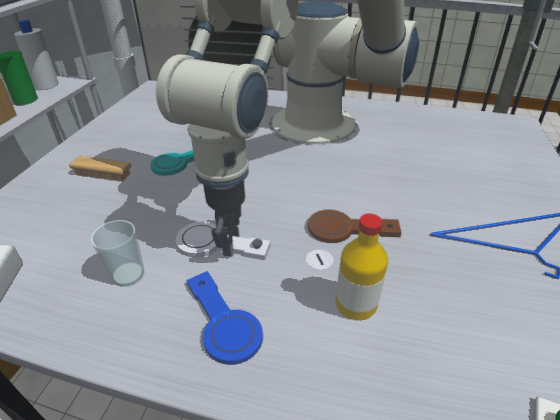

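The cover has swung onto the drain, with its disc at about (198,238). The jar and bottle are untouched. I'll retreat and check.

Run:
```python
from h import *
arm.command_gripper(62)
p=np.array(arm.read_state()["tool_pos"]); p[2]=150; arm.move_linear(p,speed=100)
arm.move_ptp([540,-50,290],Q(np.radians(60)))
c=snap("wrist","w3.png")
K=np.array(c["K"])
for n,p in dict(pin=(603.5,-7,25),target=(608.5,-135,14)).items():
    q=(np.array(p)-c["o"])@c["R"]; d=q[:2]/q[2]; d=d*(1+c["k1"]*(d@d)); print(n,d*K[[0,1],[0,1]]+K[:2,2])
P=pts(c); m=((c["range_z"]>0)&(P[:,:,2]>8)&(P[:,:,2]<19)&(np.hypot(P[:,:,0]-608,P[:,:,1]+135)<75)&(P[:,:,1]<-95)).astype(np.uint8)
q=np.argwhere(m)[:,::-1]; X=onplane(c,q,14)[:,:2].astype(np.float32)
print("disc",cv2.minEnclosingCircle(X), "z",np.percentile(P[m>0][:,2],[5,50,95]),arm.read_state()["time_s"])
```

```text
pin [312.58316565 110.40578543]
target [363.97738283 200.45114776]
disc ((605.38916015625, -132.79983520507812), 50.34269714355469) z [13.8396474  15.58574313 17.1734014 ] 13.4083
```

View pics/w3.png

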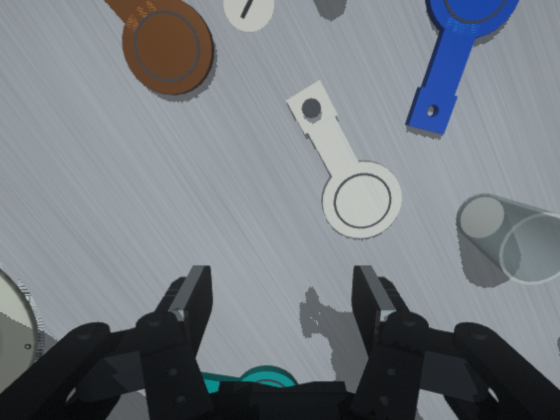

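The wrist view shows the disc at (362,200) against a target of (364,200). It is about 4 mm off, inside the 22 mm margin, and the cover is lying flat with the drain hidden.

```bash
python3 -c "
from plant import arm
print(arm.job_done())"
```

```text
the job is handed in; nothing more can be done
None
```

The cover now lies flat with its round end fully over the barred drain (about 4 mm off centre, 22 mm allowed), the bottle and jar were not touched, and the job is handed in at about 13.4 s.

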